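# Clear a jammed sample cup from a feed chute

### The arm

A 6-joint arm with a two-finger parallel gripper is mounted at the origin on a cart in front of the work surface, level with it; the furniture and walls round the work are solid. World frame = base frame: x ahead of the robot, y to its left, z up, the work surface at z = 0. Lengths are in m, angles in rad, forces in N, time in s.
With the tool pointing down it reaches from about 0.35 to 0.975 m from the base axis. Payload 7.1 kg.
Tool frame: the origin (TCP) lies midway between the tips of the shut fingers; the grasp point (between the pads) lies 19 mm behind it; z points along the fingers, y is the direction in which the jaws open and shut (so a half turn about z gives the same grasp; the last joint's range is limited). The gripper opens to 88 mm and grips with 3 to 60 N. Pads are 20 mm wide; open, the fingers measure 115 mm over their backs; the gripper's body (75 mm by 178 mm) begins 61 mm behind the grasp point.
Start: joints at [-1.196, 0.423, 1.63, -0, 1.089, -0.019], TCP at [0.24, -0.577, 0.223] pointing down, gripper open.
Joint ranges: [-3, 3], [-0.9, 2.11], [0.09, 2.58], [-1.31, 4.45], [0.11, 2.69], [-2.54, 2.54]. Speed limits (rad/s): [2.39, 2.39, 3.01, 3.14, 3.14, 3.14].

### API

Orientations are given as a unit quaternion [w, x, y, z].
In Python, from cell import robot gives the robot as it stands. The module is installed in compiled form; this text tells all that it offers.
- The arm moves only by the tool jog_arm, never from a script. Its argument "series" is a list of rows, each a list of 2 entries, a list of its own where there are three numbers: the shift along the tool's x, y, z in mm, then the turn about the tool's z in rad. A call has 1 to 20 rows; each row shifts and turns the commanded pose from where the row before left it, along the tool's axes as they then stand; what a row does not reach is not made up. A row lasts 1/10 s, in which the tool goes at most 50 mm and 8.59 degrees, less where a joint would pass 70% of its speed; a pose out of reach is approached as far as the arm can. A call with a gripper value outside its range is refused whole. "gripper" is the opening, from -1 (shut) to 1 (fully open), so that 0 is half open, set as the call begins (left out, the last holds). The fingers move at their own pace and stop on an object; the grip force is fixed at half the most. Time passes only in rows, so rows that do not move let the fingers close. It gives the time, the measured TCP pose, the force and the opening at its end, in the units of the state.
- robot.observe(): the state, without advancing time (a new reading comes with each control period).
- robot.capture(name): name is "scene" or "side" or "wrist"; returns (picture, depth): 400x640x3 uint8, blue, green, red; 400x640 float32, m along the optical axis (not along the pixel's ray), 0 where there is no reading.
- robot.camera_params(name): a dict with "K" (3x3 intrinsics, pixels), "R" (3x3) and "t" (3): a world point X has camera coordinates R X + t. Camera axes: x right, y down, z forward; pixel columns grow to the right and rows downward; lengths in m; the calibration is good to about 2 mm. A picture is of the moment at which its call begins: read the wrist's pose just before it. camera_params takes no time and is no camera call; for the wrist camera it gives the pose at the moment of the call.
- robot.job_done(): hands the job in, once; it reports no verdict.
Trained networks look in the newest picture that a camera, given by its name, has taken for a name from the list of things; names that differ only in an ending like _2 or _b are one class to them, and where a whole thing is asked for, a point or a joint stands for the part that bears it (a point fixed in the world has none). Each returns a list of dicts, best first, with "confidence" (0 to 1); they miss things now and then, are a little off and sometimes report something else, mostly with a low value. They report only what shows in the picture. A call takes as long as a camera call. They do not tell look-alikes from the thing itself.
- robot.recognise(target, camera): "box" ([left, top, width, height] in pixels, round what is visible of it).
- robot.spot_point(target, camera): "position" ([column, row] in pixels: a listed point, or the origin of a listed thing).
The state is a dict: "time": time; "joint_positions": joint angles; "dq": joint speeds; "effort": joint torques, N m; "eef_pos": TCP position; "orientation": TCP orientation; "force": force on the tool from outside, world axes, zero at the start; "moment": the same for the moment, N m; "grip_width": finger opening in m.
Only numpy, scipy, OpenCV 4.12 (cv2) and the standard library are available. Lean on these libraries where they do the work, as an engineer would, in place of code of your own. Each camera call takes 0.05 s, during which the arm holds its last target. There are 200 camera calls.

### The job

The red-lidded sample cup is jammed in the throat of the sloping feed chute, behind a sprung side catch and under the two green hold-down lips. Nudge it from its lower side back up the chute until it has passed the catch and its lid is clear of the lips, while it stays standing in the chute; then lift it out and set it down upright in the blue tray without dropping it, and let go. Keep the cup upright all the time and do not disturb the yellow-lidded cup, the bottle or the petri dish.

Things in the scene. Friction and masses are not known exactly. Their poses are not given: they have to be found in the camera images.
- cup_center (a point): Centre of the jammed cup (loose, 40-80 g): translucent white, red screw lid, 62 mm across, 68 mm tall. Body tapers from 48 mm diameter at the foot to 55 mm under the lid; ribbed lid 61.5 mm in diameter is the top 14 mm. The point lies on the axis 34 mm above the foot; z points out of the lid. Starts standing on the chute floor at the jam point, leaning with the slope
- channel: Aluminium chute channel, fixed. Origin on its floor at the jam point, midway between the walls. x runs UPHILL along the floor (8 degrees up), y to the left looking uphill, z square to the floor. Floor from x=-120 to +160 mm; end stops 22 (lower) and 28 mm high; walls 34 mm high, 57 mm apart inside, 67 mm outside. Smooth (friction 0.22 to 0.34), yet the cup stays where it is left
- slot_entry (a point): Point on the channel floor at channel x=-80 mm (same axes as the channel): middle of the open lower part, clear from x=-115 to -45 mm, where closed fingers can come down on the lower side of the cup and then run uphill. Two black throat jaws, 34 mm high, 46 mm apart, from x=-45 to about -10 mm, bar the cup from going down the chute
- lip_edge (a point): Middle of the slot between the two green lips at their upper end, channel x=+15 mm, level with their tops, 76 mm above the floor. The lips run from x=-45 to +15 mm, undersides 70 mm above the floor; the slot between is 46 mm wide, open upwards and all along. Plates under them reach 37 mm either side. The lid is clear of the lips once the cup's axis is beyond x=+36 mm
- catch (a joint): Sprung brass catch in the left wall: round nose 16 mm wide at channel x=23 mm, 16-46 mm above the floor, 8 mm into the channel. Value in m: 0 out, grows as pressed outward (3 to 5 mm lets the cup by; travel 12 mm; 4 to 8 N, damped). Pushing the cup past takes about 3 to 10 N; it springs out behind the cup at about x=40 mm. Grey housing at x=8-36 mm reaches y=63 mm, 34 mm high
- tray: blue open tray, fixed, 140 x 140 mm outside, 20 mm high, walls 4 mm, floor 4 mm thick. Origin at the centre of its underside on the bench; z up, x and y along its sides
- yellow_cup: bystander: sample cup with a yellow lid, 62 mm across, 68 mm tall; origin at the centre of its foot
- buffer_bottle: bystander: white dropper bottle with a blue cap, 30 mm across, 78 mm tall; origin at the centre of its foot
- dish: bystander: clear petri dish, 91 mm across, 16 mm tall; origin at the centre of its foot. Also about, fixed: an upright sheet of glass standing along x at y = 0 (x from 0.33 to 0.95 m, 0.7 m high), everything to be handled is on its left
Mind the look-alikes: they are no part of the job. Of the things that look like the part that bears cup_center, the larger one is meant.

How it is judged:
On the way:
1. the cup has been pushed up the chute past the catch, its lid clear of the lips, and still stands on the chute's floor (x of cup_center in the frame of channel above 0.037 m and z of cup_center in the frame of channel between 0.028 and 0.042 m and angle between the z axis of cup_center and the z axis of channel, either way round below 0.2 rad), for 0.2 s.
At the end, for the whole second after the job is handed in: The red-lidded cup stands on the tray's floor inside its walls (centre within 45 mm of the tray's middle along each side, foot within 5 mm of the floor), upright within 0.08 rad, at rest and released (x of cup_center in the frame of tray between -0.045 and 0.045 m and y of cup_center in the frame of tray between -0.045 and 0.045 m and z of cup_center in the frame of tray between 0.033 and 0.043 m and angle between cup_center's own z axis and vertical below 0.08 rad and linear speed of cup below 0.02 m/s); the robot touches nothing.
It fails at once if the red-lidded cup is tipped more than about 35 degrees (angle between cup_center's own z axis and vertical above 0.6 rad).
It fails at once if the cup is let fall from more than about 3 cm above the tray's floor (contact force between cup and anything else below 0.02 N and horizontal distance between cup_center and tray below 0.11 m and z of cup_center in the frame of tray above 0.068 m).
It fails at once if the yellow-lidded cup, the bottle or the petri dish is moved more than 2 cm (distance of any of yellow_cup, buffer_bottle, dish from where it was at the start of the episode above 0.02 m).
It also fails if it takes over 56 s, if anything falls off the work surface, if the arm or the gripper's body presses on something with over 40 N, if the wrist force passes 120 N, or if a joint passes its speed limit or range.

## Working session

There is one attempt and no reset: what is moved stays moved. The work goes in short steps, Python scripts to look and compute and a tool call to move; the robot and the scene stay as the last step left them, time stands still between calls to the robot, and variables do not carry over. Pictures are saved under pics/ and viewed, about 8 in all and at most 12, crops included, and the job is handed in when it is done.

Besides the shell and the picture viewer there is one more tool, called after "Request:" by a JSON object that holds its "fn" and its "kwargs", one argument or row to a line. jog_arm: Moves the arm, as the interface text tells. Its arguments: {"type":"object","properties":{"series":{"type":"array","items":{"type":"array"}},"gripper":{"type":"number"}},"required":["series"]}

```bash
mkdir -p pics
cat > h.py <<'E'
from cell import robot
import numpy as np, cv2
def cam(n):
    P=robot.camera_params(n); im,d=robot.capture(n); return im,d,P
def w(P,d,u,v,z=None):
    K,R,t=map(np.array,(P["K"],P["R"],P["t"])); t=t.ravel()
    r=np.linalg.solve(K,[u,v,1.]); o=-R.T@t; q=R.T@r
    if z is not None: return o+q*((z-o[2])/q[2])
    p=d[max(0,int(v)-1):int(v)+2,max(0,int(u)-1):int(u)+2]; p=p[p>0]
    return o+q*(np.median(p) if p.size else np.nan)
def proj(P,X):
    c=np.array(P["R"])@np.array(X)+np.array(P["t"]).ravel(); k=np.array(P["K"])@c; return k[:2]/k[2]
E
cat > a.py <<'E'
from h import *
np.set_printoptions(precision=4,suppress=True)
s=robot.observe(); print({k:np.round(v,3) for k,v in s.items()})
for n in("scene","side"):
    im,d,P=cam(n); cv2.imwrite(f"pics/{n}0.png",im); np.savez(f"{n}0.npz",im=im,d=d,**P)
    print(n,"campos",-np.array(P["R"]).T@np.array(P["t"]).ravel())
    for t in("cup_center","tray","yellow_cup","buffer_bottle","dish","channel","slot_entry","lip_edge","catch"):
        for r in robot.spot_point(t,n)[:3]:
            u,v=r["position"]; print(t,np.round([u,v],1),round(r["confidence"],2),w(P,d,u,v))
    print([ (np.round(r["box"]),round(r["confidence"],2)) for r in robot.recognise("cup_center",n)])
print(robot.observe()["time"])
E
python3 a.py
```

```text
{'time': np.float64(0.0), 'joint_positions': array([-1.196,  0.424,  1.631, -0.   ,  1.089, -0.019]), 'dq': array([-0.001,  0.   , -0.001,  0.001, -0.001,  0.001]), 'effort': array([  0.002, -54.462, -27.367,   0.064,   0.023,  -0.   ]), 'eef_pos': array([ 0.24 , -0.577,  0.222]), 'orientation': array([-0.001,  0.981,  0.196, -0.   ]), 'force': array([-0.872,  0.122, -0.292]), 'moment': array([0.068, 0.005, 0.039]), 'grip_width': np.float64(0.088)}
scene campos [0.0073 0.8722 0.6798]
cup_center [409.9 206.6] 0.63 [0.4451 0.1478 0.0385]
tray [361.5 196.2] 0.64 [0.5971 0.1691 0.0041]
yellow_cup [313.6 186. ] 0.81 [0.7132 0.2522 0.0236]
buffer_bottle [326.4 177.6] 0.76 [0.7415 0.1727 0.0026]
dish [308.9 318.9] 0.75 [0.3909 0.5608 0.0005]
channel [353.5 230.9] 0.58 [0.4594 0.3552 0.0717]
slot_entry [385.8 236.5] 0.97 [0.4058 0.2994 0.0533]Traceback (most recent call last):
  File "a.py", line 8, in <module>
    for r in robot.spot_point(t,n)[:3]:
             ~~~~~~~~~~~~~~~~^^^^^
ValueError: it knows: buffer_bottle, channel, cup_center, dish, lip_edge, slot_entry, tray, yellow_cup
```

```bash
sed -i 's/,"catch")/)/' a.py; python3 a.py | tail -n +2
```

```text
scene campos [0.0073 0.8722 0.6798]
cup_center [358.6 222.8] 0.87 [0.4522 0.3468 0.0961]
cup_center [409.8 208.5] 0.56 [0.4426 0.1509 0.0352]
tray [360.7 194.3] 0.67 [0.605  0.1639 0.0042]
yellow_cup [309.9 187.3] 0.73 [0.7242 0.2574 0.016 ]
yellow_cup [309.6 322.2] 0.52 [0.3839 0.5652 0.0007]
buffer_bottle [332.2 175. ] 0.46 [0.7306 0.1578 0.0106]
buffer_bottle [385.9 235.7] 0.15 [0.4059 0.2992 0.0557]
dish [311.1 317.6] 0.54 [0.3903 0.5552 0.0001]
channel [352.4 232. ] 0.74 [0.4574 0.3612 0.0734]
slot_entry [385.3 235. ] 0.64 [0.4076 0.2996 0.0571]
lip_edge [356.3 207.1] 0.78 [0.4883 0.3159 0.1051]
lip_edge [353.4 231.5] 0.58 [0.4599 0.3548 0.0693]
[(array([398., 195.,  23.,  22.]), 0.89), (array([347., 206.,  24.,  16.]), 0.75), (array([288., 198., 118.,  51.]), 0.61)]
side campos [0.3114 1.0968 0.6635]
cup_center [383.3 187.4] 0.85 [0.4373 0.153  0.028 ]
cup_center [353.3 206.4] 0.73 [0.4736 0.3481 0.0971]
tray [323.  189.8] 0.57 [0.5988 0.1691 0.0008]
tray [274.8 181.3] 0.2 [0.7043 0.2482 0.0596]
yellow_cup [263.7 198. ] 0.96 [0.7354 0.2601 0.0087]
yellow_cup [354.4 210.2] 0.57 [0.4715 0.3451 0.0849]
buffer_bottle [272.3 179. ] 0.64 [0.7102 0.2494 0.0664]
dish [369.  319.5] 0.67 [ 0.3885  0.5626 -0.0009]
channel [351.1 219.9] 0.82 [0.4738 0.3649 0.0719]
channel [276.4 180.2] 0.3 [0.7034 0.2398 0.0579]
slot_entry [382.5 214.4] 0.92 [0.4134 0.3068 0.0572]
lip_edge [350.5 194.8] 0.67 [0.4889 0.3122 0.1014]
[(array([340., 192.,  31.,  28.]), 0.68), (array([372., 176.,  23.,  18.]), 0.58)]
1.45
```

View pics/scene0.png

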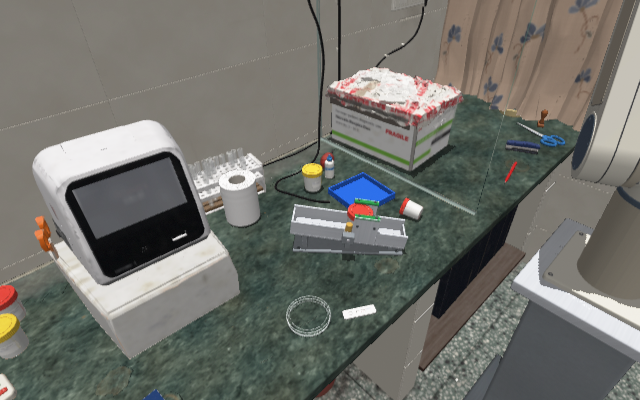

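View pics/side0.png

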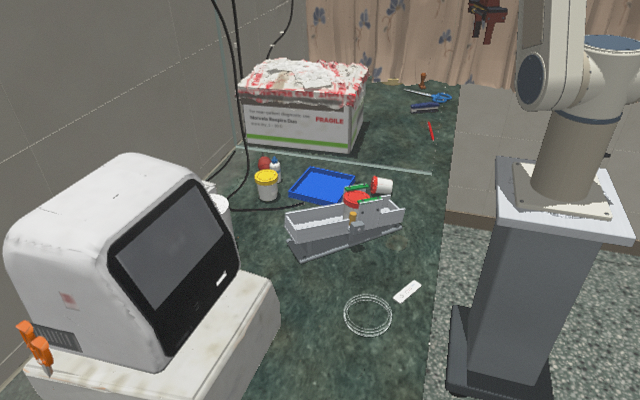

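Candidates: a red-lidded cup standing in the chute (scene 358,215; side 354,200), a lying small red cup (410,208; side 383,186), and a red lid at far left (5,297). The first is the jammed, larger one. The arm starts right of the glass, so I raise it first and learn the kinematics from that.

Request:
{"fn": "jog_arm", "kwargs": {
  "series": [
    [[0,0,-40],0],
    [[0,0,-50],0],
    [[0,0,-50],0],
    [[0,0,-50],0],
    [[0,0,-50],0],
    [[0,0,-50],0]
  ],
  "gripper": -1
}}

```text
time: 2.05
eef_pos: [0.2397, -0.5767, 0.515]
orientation: [0.0, 0.981, 0.196, 0.0]
force: [-0.2, -1.0, -0.4]
grip_width: 0.0435
```

```bash
cat > m.py <<'E'
import numpy as np,cv2
np.set_printoptions(precision=4,suppress=True)
from h import robot,w
s=robot.observe();print(s["time"],s["joint_positions"],s["eef_pos"])
q=[[.4236,1.6306],list(s["joint_positions"][1:3])]
p=[[np.hypot(.24,.577),.222],[np.hypot(*s["eef_pos"][:2]),s["eef_pos"][2]]]
# r=a+L1 s2+L2 s23 ; z=b+L1 c2+L2 c23  (a small offset unknown)
A=[];B=[]
for (a,b),(r,z) in zip(q,p):
    A+=[[np.sin(a),np.sin(a+b),0],[np.cos(a),np.cos(a+b),1]];B+=[r,z]
print(np.linalg.lstsq(np.array(A),np.array(B),rcond=None))
# channel cloud
for n in("scene","side"):
    z=np.load(n+"0.npz");P={k:z[k] for k in"KRt"}
    v,u=np.mgrid[180:265,270:420];d=z["d"][180:265,270:420]
    r=np.stack([u,v,np.ones_like(u)],-1)@np.linalg.inv(P["K"]).T*d[...,None]
    X=(r-P["t"].ravel())@P["R"]
    X=X[(d>0)]; np.save(n+"X.npy",X)
    m=(X[:,2]>.02)&(X[:,0]>.3)&(X[:,0]<.66)&(X[:,1]>.22)&(X[:,1]<.5)
    Y=X[m]; r=cv2.minAreaRect(Y[:,:2].astype(np.float32)); print(n,len(Y),r)
    c=cv2.resize(z["im"][170:270,250:430],None,fx=4,fy=4,interpolation=2); cv2.imwrite(f"pics/{n}c.png",c)
a=cv2.imread("pics/scenec.png");b=cv2.imread("pics/sidec.png");cv2.imwrite("pics/crop.png",cv2.resize(np.vstack([a,b])[:, :],(540,600)))
E
python3 m.py
```

```text
2.05 [-1.196   0.241   1.2418  0.0001  1.6584 -0.019 ] [ 0.2397 -0.5767  0.515 ]
(array([0.4066, 0.521 , 0.084 ]), array([0.0003]), np.int32(3), array([1.9714, 1.4491, 0.1183]))
scene 3889 ((0.510743260383606, 0.33825433254241943), (0.28771844506263733, 0.23053419589996338), 1.4710770845413208)
side 4007 ((0.5156996846199036, 0.29834291338920593), (0.2878881096839905, 0.2120211124420166), 31.401588439941406)
```

View pics/crop.png

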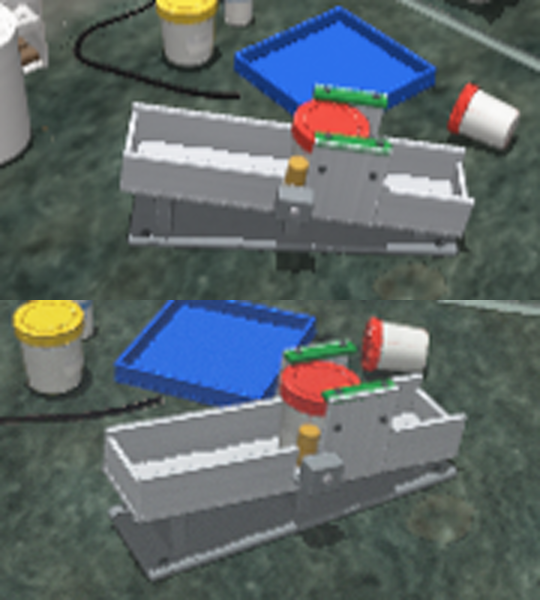

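The crop confirms the choice: the red-lidded cup stands under the green lips in the chute, and the brass catch is on the near (left) side. Next I go over the glass at z≈0.79.

Request:
{"fn": "jog_arm", "kwargs": {
  "series": [
    [[0,0,-48],0],
    [[0,0,-50],0],
    [[0,0,-50],0],
    [[0,0,-50],0],
    [[0,0,-50],0],
    [[0,0,-30],0],
    [[0,0,0],0]
  ]
}}

```text
time: 2.75
eef_pos: [0.2396, -0.5767, 0.7954]
orientation: [0.004, 0.981, 0.196, 0.001]
force: [0.8, 0.3, 0.4]
grip_width: 0.0004
```

Request:
{"fn": "jog_arm", "kwargs": {
  "series": [
    [[28,-40,0],0],
    [[28,-40,0],0],
    [[28,-40,0],0],
    [[28,-40,0],0],
    [[28,-40,0],0],
    [[28,-40,0],0],
    [[28,-40,0],0],
    [[28,-40,0],0],
    [[28,-40,0],0],
    [[28,-40,0],0],
    [[28,-40,0],0],
    [[28,-40,0],0],
    [[28,-40,0],0],
    [[28,-40,0],0],
    [[28,-40,0],0],
    [[28,-40,0],0],
    [[28,-40,0],0],
    [[28,-40,0],0],
    [[20,-30,0],0],
    [[0,0,0],0]
  ]
}}

```text
time: 4.75
eef_pos: [0.4373, 0.3208, 0.7862]
orientation: [0.001, 0.98, 0.198, -0.003]
force: [-0.5, 0.8, 0.6]
grip_width: 0.0006
```

Across. I descend to z≈0.4 and look with the wrist camera.

Request:
{"fn": "jog_arm", "kwargs": {
  "series": [
    [[0,0,40],0],
    [[0,0,50],0],
    [[0,0,50],0],
    [[0,0,50],0],
    [[0,0,50],0],
    [[0,0,50],0],
    [[0,0,50],0],
    [[0,0,40],0],
    [[0,0,0],0],
    [[0,0,0],0]
  ]
}}

```text
time: 5.75
eef_pos: [0.4359, 0.3159, 0.4115]
orientation: [0.0, 0.981, 0.195, -0.0]
force: [-0.8, 0.4, 1.7]
grip_width: 0.0001
```

```bash
cat > b.py <<'E'
from h import *
import sys
np.set_printoptions(precision=4,suppress=True)
tag=sys.argv[1]
s=robot.observe(); print(s["time"],s["eef_pos"],s["orientation"])
P=robot.camera_params("wrist"); im,d=robot.capture("wrist"); cv2.imwrite(f"pics/w{tag}.png",im); np.savez(f"w{tag}.npz",im=im,d=d,**P)
print("campos",-np.array(P["R"]).T@np.array(P["t"]).ravel()); print(np.array(P["R"]))
for t in("cup_center","tray","yellow_cup","buffer_bottle","channel","slot_entry","lip_edge"):
    for r in robot.spot_point(t,"wrist")[:2]:
        u,v=r["position"]; print(t,np.round([u,v],1),round(r["confidence"],2),w(P,d,u,v))
E
python3 b.py 1
```

```text
5.75 [0.4359 0.3159 0.4115] [ 0.0001  0.9807  0.1954 -0.0001]
campos [0.5042 0.3436 0.5736]
[[ 0.3826 -0.9239  0.0017]
 [-0.8895 -0.3679  0.2711]
 [-0.2499 -0.1053 -0.9625]]
cup_center [399.6 186.2] 0.93 [0.452  0.1485 0.039 ]
cup_center [325.1 141.7] 0.63 [0.4784 0.3191 0.1035]
tray [423.4 109.5] 0.58 [0.6017 0.1624 0.0041]
yellow_cup [424.3  21.1] 0.82 [0.7096 0.2449 0.0675]
yellow_cup [320.2 136.7] 0.38 [0.4828 0.3296 0.1049]
buffer_bottle [462.8  31. ] 0.82 [0.7391 0.1676 0.0248]
channel [323.2 134.7] 0.65 [0.4876 0.3264 0.1054]
slot_entry [336.6 172.6] 0.61 [0.4278 0.2709 0.0257]
lip_edge [322.6 136.9] 0.68 [0.484  0.3259 0.1056]
lip_edge [424.4 107.4] 0.64 [0.6058 0.1625 0.0042]
```

View pics/w1.png

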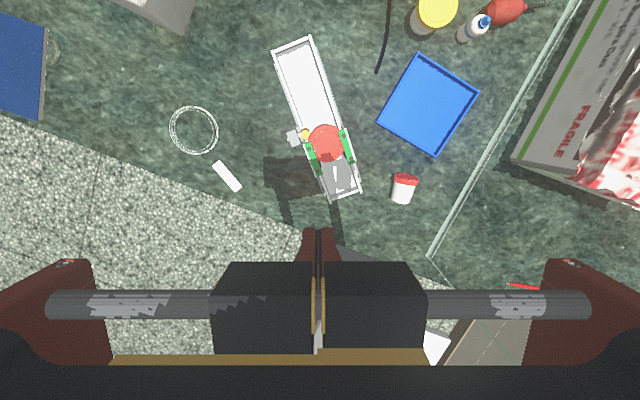

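The wrist view shows the chute running from (345,195) at the lower end to (291,42) at the upper end. The lid is at (326,143), the catch at (305,134), the tray at (427,105), and the lying decoy at (404,188). I'll fit the channel pose to the depth cloud by model surfaces.

```bash
cat > f.py <<'E'
import sys
from h import *
from scipy.optimize import least_squares
np.set_printoptions(precision=4,suppress=True)
def cloud(f):
    z=np.load(f);d=z["d"];v,u=np.mgrid[:400,:640]
    c=np.stack([u,v,np.ones_like(u)],-1)@np.linalg.inv(z["K"]).T*d[...,None]
    return ((c-z["t"].ravel())@z["R"]),d,z["im"]
def box(p,a,b):
    a=np.array(a)/1e3;b=np.array(b)/1e3
    q=np.abs(p-(a+b)/2)-(b-a)/2
    return np.linalg.norm(np.maximum(q,0),axis=1)+np.minimum(q.max(1),0)
def sdf(p,cx):
    r=np.hypot(p[:,0]-cx,p[:,1])
    rb=.024+.0035*np.clip(p[:,2]/.054,0,1)
    body=np.maximum(r-rb,np.abs(p[:,2]-.027)-.027); lid=np.maximum(r-.03075,np.abs(p[:,2]-.061)-.007)
    B=[((-120,-33.5,-4),(160,33.5,0)),((-120,28.5,-4),(160,33.5,34)),((-120,-33.5,-4),(160,-28.5,34)),
       ((-45,23,70),(15,37,76)),((-45,-37,70),(15,-23,76)),((-45,23,0),(-10,33.5,34)),((-45,-33.5,0),(-10,-23,34)),
       ((-45,33.5,0),(15,37,76)),((-45,-37,0),(15,-33.5,76)),((-125,-33.5,0),(-120,33.5,22)),((160,-33.5,0),(165,33.5,28))]
    return np.min([body,lid]+[box(p,*b) for b in B],axis=0)
s8,c8=np.sin(np.radians(8)),np.cos(np.radians(8))
def rot(y):
    c,s=np.cos(y),np.sin(y); return np.array([[c*c8,-s,-c*s8],[s*c8,c,-s*s8],[s8,0,c8]])
def fit(fs,x0):
    X=np.vstack([cloud(f)[0][cloud(f)[1]>0] for f in fs])
    def sel(t):
        p=(X-t[:3])@rot(t[3]); return X[(np.abs(p[:,0]-.02)<.155)&(np.abs(p[:,1])<.042)&(p[:,2]>-.01)&(p[:,2]<.085)]
    t=np.array(x0,float)
    for k in range(4):
        Y=sel(t); g=lambda t:sdf((Y-t[:3])@rot(t[3]),t[4])
        o=least_squares(g,t,loss="soft_l1",f_scale=.0015,x_scale=[.01,.01,.01,.05,.01]); t=o.x
    r=np.abs(o.fun); print(fs,len(Y),"pose",t,"med res",np.median(r),"frac<3mm",(r<.003).mean()); return t
if __name__=="__main__":
    fs=sys.argv[1:]
    x0=[.478,.32,.037,.35,0]
    for f in fs: t=fit([f],x0)
    im=np.load(fs[0])["im"]; X,d,_=cloud(fs[0])
    b=(im[...,0]>120)&(im[...,2]<60)&(d>0)&(X[...,0]>.45)&(X[...,0]<.72)&(X[...,1]>.05)&(X[...,1]<.3)&(X[...,2]>.014)
    print("tray rect",b.sum(),cv2.minAreaRect(X[b][:,:2].astype(np.float32)))
E
python3 f.py w1.npz scene0.npz side0.npz
```

```text
['w1.npz'] 6799 pose [0.4834 0.3235 0.036  0.7473 0.0008] med res 0.000650130625375508 frac<3mm 0.9458743932931314
['scene0.npz'] 2330 pose [0.4881 0.3078 0.0411 0.4336 0.0182] med res 0.0030167196043610644 frac<3mm 0.49699570815450644
['side0.npz'] 2309 pose [0.4871 0.3102 0.0396 0.4083 0.0089] med res 0.002963991196108899 frac<3mm 0.505413598960589
tray rect 144 ((0.607918918132782, 0.16527535021305084), (0.13709068298339844, 0.13140986859798431), 83.06548309326172)
```

Request:
{"fn": "jog_arm", "kwargs": {
  "series": [
    [[0,0,20],-0.088],
    [[0,0,20],-0.088],
    [[0,0,20],-0.088],
    [[0,0,20],-0.088],
    [[-20,13,25],0],
    [[-19,14,25],0],
    [[0,0,0],0],
    [[0,0,0],0]
  ]
}}

```text
time: 6.95
eef_pos: [0.4261, 0.2705, 0.2813]
orientation: [-0.0, 0.931, 0.364, 0.0]
force: [0.8, -0.6, 0.3]
grip_width: 0.0003
```

```bash
python3 b.py 2; sed -i 's/x0=\[.*/x0=[.4834,.3235,.036,.747,0]/' f.py; python3 f.py w2.npz w1.npz side0.npz scene0.npz; python3 -c "
from h import *;print(robot.observe()['joint_positions'])"
```

```text
6.95 [0.4261 0.2705 0.2813] [-0.0002  0.9314  0.3639  0.0003]
campos [0.4804 0.3199 0.4435]
[[ 0.6774 -0.7356  0.0009]
 [-0.7083 -0.6519  0.2708]
 [-0.1986 -0.1841 -0.9626]]
cup_center [318.1 124.8] 0.92 [0.4776 0.3163 0.1035]
cup_center [387.7 217.1] 0.64 [0.449  0.146  0.0391]
tray [447.2 133. ] 0.57 [0.6008 0.1627 0.0045]
yellow_cup [491.9  21.8] 0.85 [0.7081 0.2427 0.0578]
buffer_bottle [527.7  58.3] 0.83 [0.7353 0.1643 0.0215]
slot_entry [320.1 169.9] 0.96 [0.431  0.269  0.0258]
['w2.npz'] 11689 pose [ 0.4866  0.3266  0.0366  0.7479 -0.0031] med res 0.0005255575742729793 frac<3mm 0.9785268200872616
['w1.npz'] 6799 pose [0.4834 0.3235 0.036  0.7472 0.0008] med res 0.0006514859149765687 frac<3mm 0.9460214737461391
['side0.npz'] 3762 pose [ 0.48    0.3235  0.0354  0.747  -0.0006] med res 0.0008096729363462731 frac<3mm 0.9633173843700159
['scene0.npz'] 3659 pose [ 0.4833  0.3251  0.0378  0.7484 -0.0024] med res 0.0008295931346084234 frac<3mm 0.9691172451489478
tray rect 433 ((0.6050857305526733, 0.1656743884086609), (0.13741758465766907, 0.1370784044265747), 83.4037857055664)
[5.42646459e-01 1.75118914e-01 1.83428781e+00 5.60745508e-05
 1.13131062e+00 1.36719166e+00]
```

View pics/w2.png

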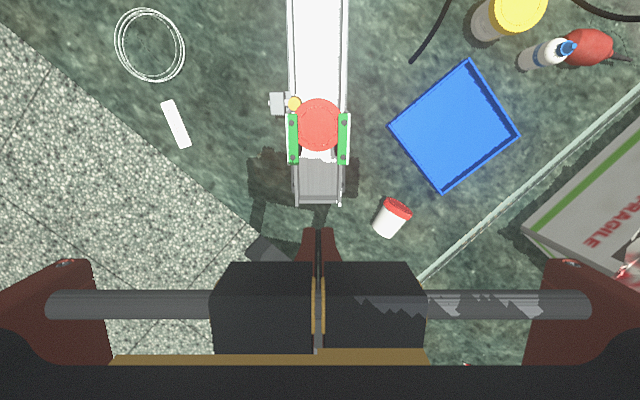

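All four views agree to about 3 mm: origin ≈ (0.4845, 0.3247, 0.0364), yaw 0.7475. In this picture the lid is at (318,124), the open lower part of the chute at (320,180), and the tray at (453,127). The closed fingers are already over slot_entry, so I go straight down to about 25 mm above the floor.

Request:
{"fn": "jog_arm", "kwargs": {
  "series": [
    [[0,0,35],0],
    [[0,0,45],0],
    [[0,0,45],0],
    [[0,0,40],0],
    [[0,0,30],0],
    [[0,0,20],0],
    [[0,0,16],0],
    [[0,0,0],0],
    [[0,0,0],0]
  ],
  "gripper": -1
}}

```text
time: 8.25
eef_pos: [0.4258, 0.2704, 0.0499]
orientation: [0.0, 0.931, 0.364, -0.0]
force: [-0.6, -0.4, -0.4]
grip_width: 0.0004
```

Request:
{"fn": "jog_arm", "kwargs": {
  "series": [
    [[6,0,-0.8],0],
    [[6,0,-0.8],0],
    [[6,0,-0.9],0],
    [[4,0,-0.6],0],
    [[4,0,-0.6],0],
    [[4,0,-0.5],0],
    [[3,0,-0.4],0],
    [[3,0,-0.4],0],
    [[3,0,-0.4],0],
    [[3,0,-0.4],0],
    [[0,0,0],0]
  ]
}}

```text
time: 9.35
eef_pos: [0.4558, 0.2985, 0.0552]
orientation: [0.0, 0.931, 0.364, -0.001]
force: [-4.2, -0.0, 1.8]
grip_width: 0.0006
```

Request:
{"fn": "jog_arm", "kwargs": {
  "series": [
    [[3,0,-0.4],0],
    [[3,0,-0.4],0],
    [[3,0,-0.4],0],
    [[3,0,-0.4],0],
    [[3,0,-0.5],0],
    [[3,0,-0.4],0],
    [[3,0,-0.4],0],
    [[3,0,-0.4],0],
    [[3,0,-0.4],0],
    [[3,0,-0.5],0],
    [[0,0,0],0],
    [[0,0,0],0]
  ]
}}

```text
time: 10.55
eef_pos: [0.4787, 0.3193, 0.0597]
orientation: [-0.0, 0.931, 0.364, 0.0]
force: [-0.4, -0.1, -0.1]
grip_width: 0.0003
```

```bash
cat > c.py <<'E'
import sys
from f import *
O=np.array([.4845,.3247,.0364]);R=rot(.7475)
for n in ("wrist","scene","side"):
    P=robot.camera_params(n); im,d=robot.capture(n); f=f"{n}{sys.argv[1]}"; np.savez(f+".npz",im=im,d=d,**P); cv2.imwrite(f"pics/{f}.png",im)
    X,d,_=cloud(f+".npz"); p=(X-O)@R
    m=(im[...,2]>130)&(im[...,1]<90)&(im[...,0]<90)&(d>0)&(np.abs(p[...,1])<.05)&(p[...,0]>-.06)&(p[...,0]<.16)&(p[...,2]>.045)&(p[...,2]<.3)
    q=p[m]
    if len(q)>20:
        top=q[q[:,2]>np.percentile(q[:,2],90)-.004]
        print(n,len(q),"x",np.percentile(q[:,0],[1,99]),"y",np.percentile(q[:,1],[1,99]),"z",np.percentile(q[:,2],[1,50,99]))
        A=np.c_[q[:,:2],np.ones(len(q))]; print("  top plane",np.linalg.lstsq(np.c_[top[:,:2],np.ones(len(top))],top[:,2],rcond=None)[0])
s=robot.observe();print("tcp ch",(s["eef_pos"]-O)@R,s["time"],s["force"])
E
python3 c.py 3
```

```text
wrist 4852 x [0.0173 0.071 ] y [-0.0299  0.0278] z [0.0646 0.0727 0.0756]
  top plane [-0.1747 -0.0272  0.078 ]
scene 254 x [0.0343 0.0699] y [-0.0249  0.0318] z [0.0543 0.0692 0.0744]
  top plane [-0.1551 -0.0196  0.0781]
side 353 x [0.0166 0.0703] y [-0.0253  0.0319] z [0.0546 0.0678 0.0749]
  top plane [-0.151  -0.025   0.0763]
tcp ch [-0.005  -0.      0.0241] 10.7 [-0.5906 -0.5501 -0.2289]
```

The cup has moved to x≈0.04 but is tilted about 0.16 rad uphill, probably still wedged by the catch nose. I push a few mm more.

Request:
{"fn": "jog_arm", "kwargs": {
  "series": [
    [[2,0,-0.3],0],
    [[2,0,-0.3],0],
    [[2,0,-0.2],0],
    [[2,0,-0.3],0],
    [[0,0,0],0],
    [[0,0,0],0]
  ]
}}

```text
time: 11.3
eef_pos: [0.4844, 0.3246, 0.0607]
orientation: [-0.0, 0.931, 0.364, 0.0]
force: [0.2, 0.3, -0.9]
grip_width: 0.0002
```

```bash
python3 c.py 4; python3 -c "
import cv2,numpy as np
a=cv2.imread('pics/wrist4.png')[0:230,200:440];b=cv2.imread('pics/side4.png')[170:260,270:430];c=cv2.imread('pics/scene4.png')[180:270,270:430]
r=lambda x:cv2.resize(x,(400,int(400*x.shape[0]/x.shape[1])),interpolation=2)
bc=np.vstack([r(b),r(c)]);a=r(a);H=max(len(a),len(bc));p=lambda x:cv2.copyMakeBorder(x,0,H-len(x),0,0,0)
cv2.imwrite('pics/v4.png',np.hstack([p(a),p(bc)]))"
```

```text
wrist 4996 x [0.027  0.0778] y [-0.0296  0.028 ] z [0.0632 0.0746 0.0782]
  top plane [-0.261  -0.0259  0.0849]
scene 259 x [0.0435 0.0778] y [-0.026  0.031] z [0.0546 0.069  0.075 ]
  top plane [-0.198  -0.0213  0.0823]
side 389 x [0.0251 0.0779] y [-0.0262  0.0323] z [0.0525 0.068  0.0783]
  top plane [-0.2453 -0.0251  0.083 ]
tcp ch [ 0.0031 -0.0001  0.0241] 11.45 [ 0.1076 -0.0751  0.4001]
```

View pics/v4.png

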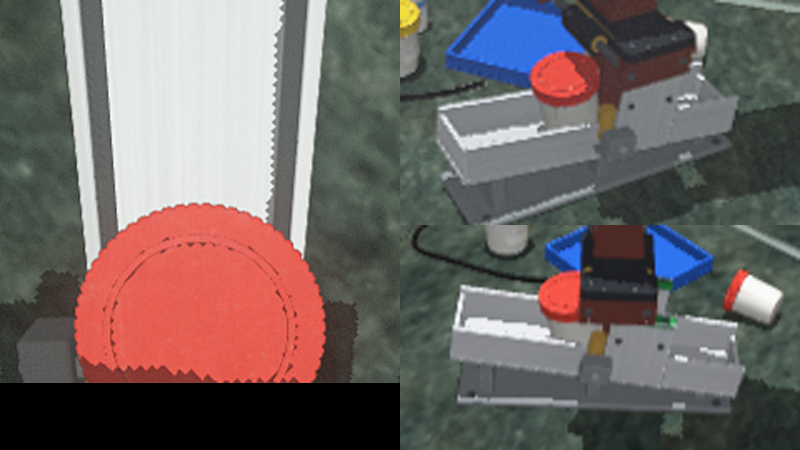

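The push at lid height tilts the cup rather than sliding it; the foot is near x≈0.036. I back off slowly so it stands again, then check.

Request:
{"fn": "jog_arm", "kwargs": {
  "series": [
    [[-2,0,0.3],0],
    [[-2,0,0.3],0],
    [[-2,0,0.2],0],
    [[-2,0,0.3],0],
    [[-2,0,0.3],0],
    [[-2,0,0.3],0],
    [[-2,0,0.3],0],
    [[-2,0,0.3],0],
    [[-4,0,0.5],0],
    [[-6,0,0.9],0],
    [[-6,0,0.8],0],
    [[0,0,0],0],
    [[0,0,0],0]
  ]
}}

```text
time: 12.75
eef_pos: [0.4608, 0.3027, 0.0563]
orientation: [-0.0, 0.931, 0.364, -0.0]
force: [0.6, -0.1, -0.2]
grip_width: 0.0006
```

```bash
python3 c.py 5
```

```text
wrist 1024 x [0.0081 0.0676] y [-0.0337  0.0269] z [0.0658 0.0689 0.133 ]
  top plane [-0.108  -0.0776  0.0729]
scene 349 x [0.0101 0.0652] y [-0.0247  0.0301] z [0.057  0.0695 0.0729]
  top plane [-0.0461  0.0027  0.0717]
side 390 x [0.0079 0.0655] y [-0.0274  0.0303] z [0.0561 0.0674 0.071 ]
  top plane [-0.045   0.0055  0.0695]
tcp ch [-0.0288 -0.0001  0.0242] 12.9 [-0.1237 -0.3036 -0.2969]
```

The cup is back standing (tilt ≈0.045) at x≈0.036–0.037, right at the threshold. A high push can't move it further without tilting it, so I'll grip the lid from above, slide it uphill along the floor, and let it stand to satisfy the gate. First I raise out of the slot and go above it.

Request:
{"fn": "jog_arm", "kwargs": {
  "series": [
    [[-4,0,-20],0],
    [[0,0,-40],0],
    [[0,0,-50],0],
    [[4,0,-50],0],
    [[20,0,-20],0],
    [[25,0,0],0],
    [[15,0,0],0],
    [[0,0,0],0],
    [[0,0,0],0],
    [[0,0,0],0]
  ],
  "gripper": -1
}}

```text
time: 13.9
eef_pos: [0.5041, 0.3428, 0.2356]
orientation: [0.0, 0.931, 0.364, -0.001]
force: [-0.9, 0.4, 0.3]
grip_width: 0.0006
```

```bash
python3 c.py 6
```

```text
wrist 253 x [0.0084 0.0552] y [-0.031   0.0251] z [0.0671 0.0695 0.0711]
  top plane [-0.0611  0.0087  0.0707]
scene 344 x [0.0086 0.0653] y [-0.0221  0.0293] z [0.0574 0.0694 0.073 ]
  top plane [-0.0455  0.0008  0.0717]
side 262 x [0.0142 0.0662] y [-0.0284  0.0305] z [0.0558 0.067  0.07  ]
  top plane [-0.0432  0.0053  0.0694]
tcp ch [ 0.0546 -0.0001  0.1939] 14.05 [ 0.0742 -0.7928 -0.4288]
```

Request:
{"fn": "jog_arm", "kwargs": {
  "series": [
    [[1,0,0],0],
    [[0,0,0],0],
    [[0,0,0],0],
    [[0,0,0],0],
    [[0,0,0],0],
    [[0,0,20],0],
    [[0,0,20],0],
    [[0,0,20],0],
    [[0,0,0],0],
    [[0,0,0],0]
  ],
  "gripper": 1
}}

```text
time: 15.05
eef_pos: [0.5057, 0.3442, 0.1762]
orientation: [0.0, 0.931, 0.364, -0.0]
force: [-0.6, 0.4, -0.2]
grip_width: 0.0769
```

Request:
{"fn": "jog_arm", "kwargs": {
  "series": [
    [[0,0,5],0],
    [[0,0,10],0],
    [[0,0,15],0],
    [[0,0,15],0],
    [[0,0,15],0],
    [[0,0,15],0],
    [[0,0,10],0],
    [[0,0,6],0],
    [[0,0,1],0],
    [[0,0,0],0],
    [[0,0,0],0]
  ]
}}

```text
time: 16.15
eef_pos: [0.5061, 0.3445, 0.0847]
orientation: [-0.0, 0.931, 0.364, 0.001]
force: [0.1, -0.1, -0.2]
grip_width: 0.0877
```

Request:
{"fn": "jog_arm", "kwargs": {
  "series": [
    [[0,0,0],0],
    [[0,0,0],0],
    [[0,0,0],0],
    [[0,0,0],0],
    [[0,0,0],0],
    [[0,0,0],0],
    [[0,0,0],0]
  ],
  "gripper": -1
}}

```text
time: 16.85
eef_pos: [0.507, 0.3445, 0.0853]
orientation: [-0.0, 0.931, 0.364, 0.001]
force: [2.7, -1.3, 5.6]
grip_width: 0.0615
```

Gripped on the lid (61.5 mm). Slide uphill 12 mm along the slope, then hold.

Request:
{"fn": "jog_arm", "kwargs": {
  "series": [
    [[2,0,-0.3],0],
    [[2,0,-0.3],0],
    [[2,0,-0.2],0],
    [[2,0,-0.3],0],
    [[2,0,-0.3],0],
    [[2,0,-0.3],0],
    [[2,0,-0.3],0],
    [[0,0,0],0],
    [[0,0,0],0],
    [[0,0,0],0]
  ]
}}

```text
time: 17.85
eef_pos: [0.5157, 0.3533, 0.0867]
orientation: [0.0, 0.931, 0.364, -0.0]
force: [-2.6, -2.9, 8.0]
grip_width: 0.0608
```

```bash
python3 c.py 7
```

```text
wrist 6135 x [0.0365 0.0798] y [-0.029   0.0274] z [0.0656 0.0684 0.0712]
  top plane [-0.0985 -0.0105  0.0741]
scene 66 x [0.0215 0.0759] y [0.0104 0.0291] z [0.0516 0.0657 0.074 ]
  top plane [-0.0469 -0.0386  0.0735]
side 177 x [0.0433 0.0786] y [-0.0263  0.0292] z [0.0539 0.0665 0.0701]
  top plane [-0.0988 -0.0021  0.0732]
tcp ch [ 0.0489 -0.0002  0.0439] 18.0 [-2.6685 -3.7176  7.674 ]
```

The cup centre is at x≈0.045 with 0.1 rad lean. I release slightly so it stands on its own, and measure.

Request:
{"fn": "jog_arm", "kwargs": {
  "series": [
    [[0,0,0],0],
    [[0,0,0],0],
    [[0,0,0],0],
    [[0,0,0],0],
    [[0,0,0],0],
    [[0,0,0],0],
    [[0,0,0],0]
  ],
  "gripper": 0.68
}}

```text
time: 18.7
eef_pos: [0.516, 0.3537, 0.0861]
orientation: [0.0, 0.931, 0.364, -0.0]
force: [-0.2, -0.3, 0.4]
grip_width: 0.0736
```

```bash
python3 c.py 8; python3 -c "
import cv2,numpy as np
b=cv2.imread('pics/side8.png')[150:260,270:430];c=cv2.imread('pics/scene8.png')[160:270,270:430];a=cv2.imread('pics/wrist8.png')[0:300,200:440]
r=lambda x:cv2.resize(x,(400,int(400*x.shape[0]/x.shape[1])),interpolation=2)
bc=np.vstack([r(b),r(c)]);a=r(a);H=max(len(a),len(bc));p=lambda x:cv2.copyMakeBorder(x,0,H-len(x),0,0,0)
cv2.imwrite('pics/v8.png',np.hstack([p(a),p(bc)]))"
```

```text
wrist 3852 x [0.0344 0.0721] y [-0.0306  0.0256] z [0.0664 0.0676 0.069 ]
  top plane [ 0.0038 -0.0001  0.0674]
scene 89 x [0.0121 0.0686] y [-0.0004  0.031 ] z [0.0551 0.0671 0.0701]
  top plane [ 0.027  -0.0184  0.068 ]
side 97 x [0.0429 0.0707] y [-0.0232  0.0275] z [0.0556 0.0654 0.0689]
  top plane [-0.0337 -0.0116  0.0686]
tcp ch [ 0.0493 -0.0001  0.0433] 18.85 [-0.2374  0.0137 -0.3633]
```

View pics/v8.png

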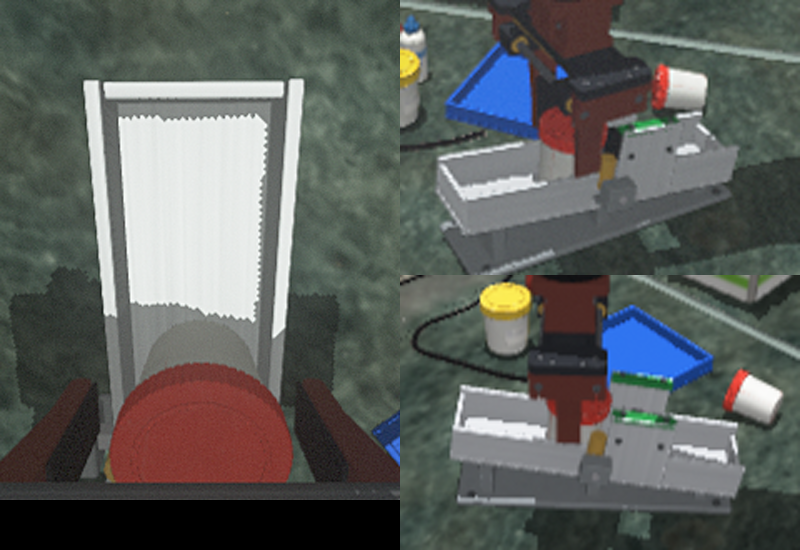

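It now stands flat (tilt ≈0) at x≈0.041, behind the sprung-out catch. For margin I re-centre the jaws on it and slide it about 10 mm further uphill.

Request:
{"fn": "jog_arm", "kwargs": {
  "series": [
    [[-3,0,0.4],0],
    [[-4,0,0.6],0],
    [[-3,0,0.4],0],
    [[0,0,0],0]
  ]
}}

```text
time: 19.25
eef_pos: [0.508, 0.3464, 0.0846]
orientation: [0.0, 0.931, 0.364, -0.0]
force: [-0.1, 0.2, -0.0]
grip_width: 0.0736
```

Request:
{"fn": "jog_arm", "kwargs": {
  "series": [
    [[0,0,0],0],
    [[0,0,0],0],
    [[0,0,0],0],
    [[0,0,0],0],
    [[0,0,0],0],
    [[2,0,-0.4],0],
    [[2,0,-0.4],0],
    [[2,0,-0.4],0],
    [[2,0,-0.4],0],
    [[2,0,-0.3],0],
    [[2,0,-0.3],0],
    [[0,0,0],0],
    [[0,0,0],0]
  ],
  "gripper": -1
}}

```text
time: 20.55
eef_pos: [0.5174, 0.355, 0.0868]
orientation: [0.0, 0.931, 0.364, -0.0]
force: [-0.5, 1.3, -1.1]
grip_width: 0.0609
```

Request:
{"fn": "jog_arm", "kwargs": {
  "series": [
    [[0,0,0],0],
    [[0,0,0],0],
    [[0,0,0],0],
    [[0,0,0],0],
    [[0,0,0],0],
    [[0,0,0],0],
    [[0,0,0],0]
  ],
  "gripper": 0.68
}}

```text
time: 21.25
eef_pos: [0.5174, 0.355, 0.0869]
orientation: [0.0, 0.931, 0.364, 0.0]
force: [0.4, -0.1, 0.9]
grip_width: 0.0739
```

```bash
python3 c.py 9
```

```text
wrist 5935 x [0.0364 0.0843] y [-0.0294  0.0264] z [0.0596 0.0676 0.069 ]
  top plane [ 0.0017 -0.0001  0.0675]
scene 75 x [0.026  0.0806] y [0.0097 0.0297] z [0.0541 0.0653 0.0712]
  top plane [-0.0271 -0.0042  0.0696]
side 149 x [0.0479 0.082 ] y [-0.026   0.0318] z [0.0555 0.0656 0.0688]
  top plane [-0.0023 -0.0226  0.067 ]
tcp ch [ 0.0514 -0.0002  0.0438] 21.4 [-0.6065 -0.436   0.1158]
```

Solid: the cup stands flat at x≈0.053. Grip and lift.

Request:
{"fn": "jog_arm", "kwargs": {
  "series": [
    [[0,0,0],0],
    [[0,0,0],0],
    [[0,0,0],0],
    [[0,0,0],0],
    [[0,0,0],0],
    [[0,0,0],0],
    [[0,0,-3],0],
    [[0,0,-8],0],
    [[0,0,-15],0],
    [[0,0,-20],0],
    [[0,0,-25],0],
    [[0,0,-25],0],
    [[0,0,-25],0],
    [[0,0,-15],0],
    [[0,0,-5],0],
    [[0,0,0],0],
    [[0,0,0],0]
  ],
  "gripper": -1
}}

```text
time: 23.1
eef_pos: [0.5169, 0.3547, 0.2269]
orientation: [0.0, 0.931, 0.364, -0.001]
force: [-0.0, -0.0, -0.7]
grip_width: 0.0608
```

Request:
{"fn": "jog_arm", "kwargs": {
  "series": [
    [[-2,6,0],0],
    [[-5,13,0],0],
    [[-7,20,0],0],
    [[-9,25,0],0],
    [[-9,26,0],0],
    [[-9,26,0],0],
    [[-9,26,0],0],
    [[-8,23,0],0],
    [[-6,17,0],0],
    [[-4,11,0],0],
    [[-1,5,0],0],
    [[0,0,0],0],
    [[0,0,0],0]
  ]
}}

```text
time: 24.4
eef_pos: [0.6009, 0.1633, 0.2279]
orientation: [-0.0, 0.931, 0.365, -0.0]
force: [0.0, -0.3, -0.6]
grip_width: 0.0608
```

```bash
cat > e.py <<'E'
import sys
from f import *
ims=[]
for n in ("scene","side"):
    P=robot.camera_params(n); im,d=robot.capture(n); f=f"{n}{sys.argv[1]}"; np.savez(f+".npz",im=im,d=d,**P)
    X,d,_=cloud(f+".npz"); near=(d>0)&(X[...,0]>.48)&(X[...,0]<.72)&(X[...,1]>.05)&(X[...,1]<.28)
    b=(im[...,0]>90)&(im[...,2]<60)&(im[...,1]<130)&near&(X[...,2]>-.005)&(X[...,2]<.03); print(n,"tray rect",cv2.minAreaRect(X[b][:,:2].astype(np.float32)))
    m=near&(im[...,2]>110)&(im[...,1]<90)&(im[...,0]<90)&(X[...,2]>.03); q=X[m]
    if len(q)>9: print(" lid",len(q),np.percentile(q,[2,50,98],axis=0).round(4).tolist())
    ims.append(cv2.resize(im[130:250,230:430],(500,300),interpolation=2))
cv2.imwrite(f"pics/e{sys.argv[1]}.png",np.vstack(ims))
s=robot.observe();print(s["time"],s["eef_pos"],s["grip_width"])
E
python3 e.py 10
```

```text
scene tray rect ((0.6135831475257874, 0.15924423933029175), (0.15406553447246552, 0.16241541504859924), 83.32173919677734)
 lid 151 [[0.5694, 0.1408, 0.2383], [0.5939, 0.1735, 0.251], [0.6231, 0.1959, 0.2579]]
side tray rect ((0.6076104044914246, 0.14984801411628723), (0.1789090782403946, 0.15572556853294373), 83.61972045898438)
 lid 173 [[0.5456, 0.1384, 0.2419], [0.6046, 0.1844, 0.2516], [0.6239, 0.2217, 0.309]]
24.5 [0.6008 0.1636 0.2279] 0.06086402613848169
```

View pics/e10.png

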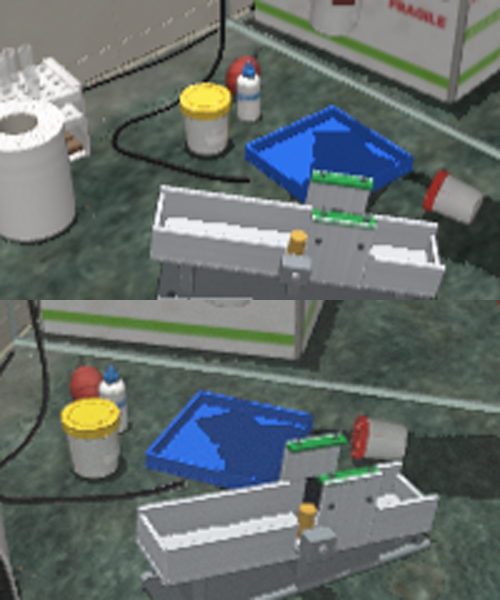

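The tray (335,150 in the upper panel) is empty below the gripper and the lid is held at the expected height. I lower it.

Request:
{"fn": "jog_arm", "kwargs": {
  "series": [
    [[0,0,10],0],
    [[0,0,20],0],
    [[0,0,25],0],
    [[0,0,25],0],
    [[0,0,25],0],
    [[0,0,20],0],
    [[0,0,15],0],
    [[0,0,12],0],
    [[0,0,8],0],
    [[0,0,6],0],
    [[0,0,4],0],
    [[0,0,3],0],
    [[0,0,1.5],0],
    [[0,0,0],0],
    [[0,0,0],0]
  ]
}}

```text
time: 26.0
eef_pos: [0.6013, 0.1628, 0.0538]
orientation: [0.0, 0.931, 0.364, 0.0]
force: [-0.3, 0.1, -0.9]
grip_width: 0.061
```

Request:
{"fn": "jog_arm", "kwargs": {
  "series": [
    [[0,0,1],0],
    [[0,0,1],0],
    [[0,0,1],0],
    [[0,0,1],0],
    [[0,0,0],0],
    [[0,0,0],0]
  ]
}}

```text
time: 26.6
eef_pos: [0.6013, 0.1629, 0.0497]
orientation: [-0.0, 0.931, 0.364, 0.0]
force: [-0.3, 0.7, 2.7]
grip_width: 0.0606
```

Contact. A couple of mm more to let it pivot upright in the pads, then open slowly.

Request:
{"fn": "jog_arm", "kwargs": {
  "series": [
    [[0,0,1],0],
    [[0,0,1],0],
    [[0,0,0],0],
    [[0,0,0],0]
  ]
}}

```text
time: 27.0
eef_pos: [0.6023, 0.1637, 0.0492]
orientation: [-0.0, 0.931, 0.364, 0.001]
force: [-2.1, 3.0, 12.5]
grip_width: 0.0607
```

Request:
{"fn": "jog_arm", "kwargs": {
  "series": [
    [[0,0,0],0],
    [[0,0,0],0],
    [[0,0,0],0],
    [[0,0,0],0],
    [[0,0,0],0],
    [[0,0,0],0],
    [[0,0,0],0],
    [[0,0,0],0],
    [[0,0,0],0]
  ],
  "gripper": 1
}}

```text
time: 27.9
eef_pos: [0.6011, 0.1628, 0.0474]
orientation: [0.0, 0.931, 0.364, 0.0]
force: [-0.2, 0.7, 0.8]
grip_width: 0.0878
```

Request:
{"fn": "jog_arm", "kwargs": {
  "series": [
    [[0,0,-4],0],
    [[0,0,-8],0],
    [[0,0,-15],0],
    [[0,0,-25],0],
    [[0,0,-30],0],
    [[0,0,-40],0],
    [[0,0,-40],0],
    [[0,0,-40],0],
    [[0,0,-30],0],
    [[0,0,0],0],
    [[0,0,0],0]
  ]
}}

```text
time: 29.0
eef_pos: [0.6012, 0.1628, 0.281]
orientation: [0.0, 0.931, 0.364, 0.001]
force: [-1.1, -0.3, -0.1]
grip_width: 0.0877
```

```bash
python3 e.py 11; python3 b.py 12
```

```text
scene tray rect ((0.6029322147369385, 0.15753430128097534), (0.15881142020225525, 0.14302437007427216), 83.2284164428711)
 lid 267 [[0.5759, 0.1428, 0.0603], [0.6009, 0.1754, 0.0726], [0.634, 0.1993, 0.0761]]
side tray rect ((0.6085567474365234, 0.1534014642238617), (0.16969546675682068, 0.15653306245803833), 83.77793884277344)
 lid 280 [[0.5746, 0.1417, 0.0602], [0.601, 0.1782, 0.0698], [0.6304, 0.1995, 0.0733]]
29.1 [0.6002 0.1625 0.2786] 0.08797410773192203
29.1 [0.6002 0.1625 0.2786] [-0.0001  0.9313  0.3643 -0.0009]
campos [0.6548 0.2121 0.4406]
[[ 0.678  -0.735   0.0002]
 [-0.7071 -0.6523  0.2729]
 [-0.2005 -0.1852 -0.962 ]]
cup_center [316.  165.5] 0.85 [0.611  0.1748 0.0719]
cup_center [263.4 248.9] 0.73 [0.4574 0.144  0.0433]
yellow_cup [346.3  63.6] 0.8 [0.7267 0.2313 0.0676]
buffer_bottle [384.3  99.4] 0.55 [0.7346 0.1648 0.043 ]
channel [177.6 156.1] 0.82 [0.4823 0.3259 0.0358]
slot_entry [192.1 206.9] 0.89 [0.4287 0.2672 0.0259]
lip_edge [150.8 161.8] 0.72 [0.4626 0.3407 0.0618]
```

View pics/e11.png

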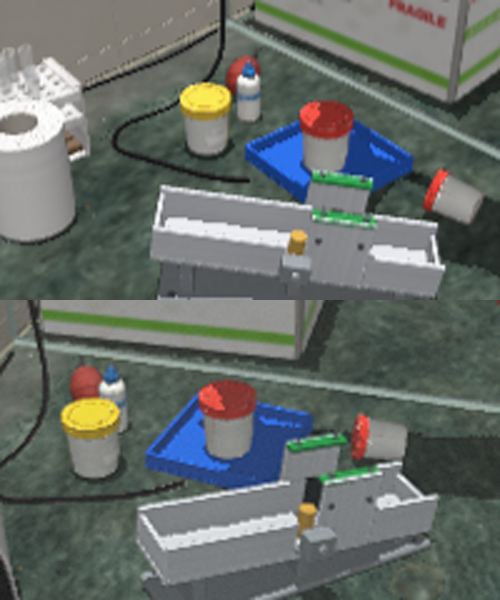

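The cup stands upright in the tray (326,135 in the upper panel). The yellow cup and bottle look unmoved and the gripper is clear. One last tilt check, then I hand in.

```bash
python3 -c "
from f import *
X,d,im=cloud('w12.npz')
m=(im[...,2]>90)&(im[...,1]<80)&(im[...,0]<80)&(d>0)&(abs(X[...,0]-.605)<.045)&(abs(X[...,1]-.17)<.045)&(X[...,2]>.068)&(X[...,2]<.09)
q=X[m];print(len(q),q.mean(0),np.linalg.lstsq(np.c_[q[:,:2]-q[:,:2].mean(0),np.ones(len(q))],q[:,2],rcond=None)[0],(q.min(0)+q.max(0))/2)
b=(im[...,0]>110)&(im[...,2]<60)&(d>0)&(X[...,2]>.014)&(X[...,2]<.03)&(abs(X[...,0]-.605)<.12)&(abs(X[...,1]-.165)<.12);print('tray',cv2.minAreaRect(X[b][:,:2].astype(np.float32)))
print(robot.job_done(),robot.observe()['time'])"
```

```text
1092 [0.6022 0.1643 0.0717] [0.0057 0.0029 0.0717] [0.6075 0.1674 0.0719]
tray ((0.6051269769668579, 0.1638992726802826), (0.13873505592346191, 0.1361873298883438), 83.20561981201172)
the job is handed in; nothing more can be done
the job is handed in; nothing more can be done
```

The red-lidded cup is out of the chute and standing upright in the blue tray. I let go of it and handed the job in; no verdict is reported.

**What I did:** I took the arm over the glass and pushed the cup uphill with closed fingers. The push met the lid rather than the body, so the cup tilted forward by up to about 0.24 rad relative to the chute, and only got to x≈0.037 m. I backed off so it stood again. I then gripped the lid, slid the cup uphill in two goes and let it stand free after each. After the second it stood flat at x≈0.053 m, past the catch and clear of the lips. I then lifted it out and lowered it onto the tray floor until it touched, and let go.

**Last checks:**
- **Position:** the lid's centre is about 4 mm from the tray's middle, and its top is at z = 0.072 m, which matches the foot on the tray floor.
- **Tilt:** below 0.01 rad.
- **Robot:** the gripper is open and clear, about 0.2 m above the cup.
- **Bystanders:** the yellow cup and bottle look unmoved in the pictures. I did not look at the dish again, but the arm did not work near it.
- **Time:** about 29 s on the robot's clock at the last reading before hand-in.

**Disagreements:** the camera views placed the chute up to about 7 mm apart. That is why I slid the cup well beyond the 37 mm mark. The scene and side cameras' tray outlines were unreliable with the cup in view, so the position above comes from the wrist camera.

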